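Tap a teapot home inside the drying hood

ROBOT

A 6-joint arm with a two-finger parallel gripper is mounted at the origin on the work surface. World frame = base frame: x ahead of the robot, y to its left, z up, the work surface at z = 0. Lengths are in mm, angles in rad, forces in N, time in s.
With the tool pointing down it reaches from about 300 to 775 mm from the base axis. Payload 14.6 kg.
Tool frame: the origin (TCP) lies at the very end of the fingers, on their centre line; the grasp point (between the pads) lies 19 mm behind it; z points along the fingers, y is the line along which they close (so a half turn about z gives the same grasp; the last joint's range is limited). The gripper opens to 94 mm and grips with 3 to 60 N. Pads are 16 mm wide; open, the fingers measure 119 mm over their backs; the gripper's body (75 mm by 177 mm) begins 78 mm behind the grasp point.
Start: joints at [-1.272, 0.3, 1.521, -0, 1.321, -0.067], TCP at [196.726, -513.603, 205.446] pointing down, gripper open.
Joint ranges: [-3.03, 3.03], [-0.79, 2.21], [0.23, 2.52], [-1.04, 4.18], [0, 3.07], [-2.55, 2.55]. Speed limits (rad/s): [2.22, 2.22, 2.57, 3.14, 3.14, 3.14].

INTERFACE

Orientations are given as [roll, pitch, yaw] about the fixed x, y, z axes, in that order (R = Rz(yaw) Ry(pitch) Rx(roll)).
In Python, from cell import manip gives the robot as it stands. The module is installed in compiled form; this text tells all that it offers.
- The arm moves only by the shell command python3 -m inch 'ROWS' [FORCE]. ROWS is JSON, a list of rows, each an object of numbers: "gripper": the opening, from 0 (shut) to 1 (fully open); "dx", "dy", "dz": the shift along the world's x, y, z in m; "wx", "wy", "wz": the turn, a rotation vector about the world's x, y, z in degrees. A call has exactly 5 rows; each row is the pose to reach, as a shift and turn from the pose commanded when the call began; what a row does not reach only later rows make up. A row lasts 1/12 s, in which the tool goes at most 41.7 mm and 7.16 degrees, less where a joint would pass 70% of its speed; a pose out of reach is approached as far as the arm can. A call with a gripper value outside its range is refused whole. The fingers move at their own pace and stop on an object; FORCE is the grip in N (left out, the last holds). Time passes only in rows, so rows that repeat a pose let the fingers close, or fill a call up. It gives the time, the measured TCP pose, the force, the opening and the grip force at its end, in the units of the state.
- manip.read_state(): the state, without advancing time (a new reading comes with each control period).
- manip.camera(name): name is "scene" or "top" or "wrist"; returns the picture (480x640x3 uint8, blue, green, red); there is no depth.
- manip.camera_info(name): a dict with "camera_matrix" (3x3 intrinsics, pixels), "R" (3x3) and "t" (3): a world point X has camera coordinates R X + t; the wrist camera has in their place "tool_from_camera" (4x4, takes a point from camera to tool coordinates, whose origin is the TCP and whose axes are the flange's). Camera axes: x right, y down, z forward; pixel columns grow to the right and rows downward; lengths in mm; the calibration is good to about 2 mm. A picture is of the moment at which its call begins: read the wrist's pose just before it. camera_info takes no time and is no camera call.
- manip.sign_off(): hands the job in; it is judged then, once.
The state is a dict: "clock": time; "joints": joint angles; "qd": joint speeds; "effort": joint torques, N m; "eef_pos": TCP position; "eef_rot": TCP orientation; "wrist_force": force on the tool from outside, world axes, zero at the start; "moment": the same for the moment, N m; "finger_gap": finger opening in mm; "finger_force": force on a finger pad.
Only numpy, scipy, OpenCV 4.12 (cv2) and the standard library are available. Lean on these libraries where they do the work, as an engineer would, in place of code of your own. Each camera call takes 0.05 s, during which the arm holds its last target. There are 200 camera calls.

TASK

Pick up the wooden tamper and, with its foot, nudge the teapot along the runners into the low drying hood in small gentle taps of two to three centimetres, drawing the foot clear and letting the pot come to rest between taps, until the pot is fully home against the sprung stop hidden inside. Touch the pot only with the tamper, then stand the tamper upright on its foot on the bench and let go of it. Leave the other pots, lids, rib and jar where they are.

Things in the scene. Friction and masses are not known exactly. Their poses are not given: they have to be found in the camera images.
- hood: fixed grey metal drying hood, open only at its front, 250 deep (x) x 320 wide (y); roof 12 thick, its underside 140 mm above the bench; dark heater box on the roof's rear, top 187 mm up. Origin: on the bench below the middle of the roof's front edge; +x points level into the hood (the way to push), z up
- stop (a joint): travel (m) of the weakly sprung (under 0.6 N) stop plate hidden in the hood between the runners: 0 untouched, 0.008 pressed back to its solid end; the pot is home above 0.005 and stays where it is left. Plate 70 wide, 12 to 34 mm above the bench; its untouched face lies 145 to 170 mm behind the hood's front edge, differently each time
- teapot_center (a point): centre, 35 mm above the underside, of the lidless brown teapot between the runners: round, 96 mm across the belly (upright wall 22 to 48 mm high), foot 82, height 70, about 0.26 kg. z up; short spout roughly along its +x into the hood (79 mm from the axis, over the stop plate), handle along its -y (tip 120 mm from the axis, 92 mm high)
- tamper_mid (a point): middle, 125 mm above the underside, of the plain wooden tamper that stands on the bench: round foot 52 across, 34 high, and a square stem 22 x 22 mm up to 250 mm; about 0.28 kg, heavy at the foot. z along the stem away from the foot, x and y square to its faces. Gripped about 190 mm above its underside it can lean in under the roof
- runners (a point): front end of the two steel runner strips fixed to the bench, midway between them, on the bench surface, 90 mm before the hood's front edge; the hood's axes. Strips 12 high, 10 wide, 290 long along x, 90 mm clear between them; the teapot slides on the bench between them
- pot_left_center (a point): bystander: a larger teapot, 108 mm across, 79 high, left of the hood; 35 mm above its underside
- pot_right_center (a point): bystander: a larger teapot, 108 mm across, 79 high, right of the hood; 35 mm above its underside
- lid_a: bystander: teapot lid, 76 mm across, 30 high, lying on the hood's roof; origin under its centre
- lid_b: bystander: teapot lid, 76 mm across, 30 high, lying on the hood's roof; origin under its centre
- lid_c: bystander: teapot lid, 76 mm across, 30 high, lying on the bench; origin under its centre
- rib: bystander: flat dark wooden rib, 100 x 45 x 8 mm, lying on the bench; origin under its centre
- jar: bystander: open white ceramic jar, 72 mm across, 85 high, on the bench; origin under its centre
Mind the look-alikes: they are no part of the job. Leave any purple or red look-alike of the part that bears teapot_center alone. Of the things that look like the part that bears tamper_mid, the smaller one is meant.

How it is judged (in metres and radians):
On the way, in this order (a step that is already met when the one before it is completed fails the run):
1. after a first small tap (up to 45 mm) the teapot rests untouched, short of the stop (distance of teapot_center from where it was at the start of the episode between 0.006 and 0.045 m and contact force between tamper and teapot below 0.05 N and linear speed of teapot below 0.005 m/s and value of joint stop below 0.0015 m), for 0.1 s.
2. after further taps the teapot, more than 48 mm on its way, rests untouched again, still short of the stop (distance of teapot_center from where it was at the start of the episode above 0.048 m and contact force between tamper and teapot below 0.05 N and linear speed of teapot below 0.005 m/s and value of joint stop below 0.0015 m), for 0.1 s.
3. the teapot presses the hidden stop back (value of joint stop above 0.005 m), for 0.2 s.
At the end, for the whole second after the job is handed in: the teapot stands upright between the runners, its centre over 95 mm inside the hood and within 15 mm of the midline, the hidden stop pressed over 5 of its 8 mm; the tamper stands upright (within 4.5 degrees) on its foot on the bench (within 5 mm); both at rest (value of joint stop above 0.005 m and x of teapot_center in the frame of hood above 0.095 m and y of teapot_center in the frame of hood between -0.015 and 0.015 m and angle between teapot_center's own z axis and vertical below 0.1 rad and linear speed of teapot below 0.01 m/s and angle between tamper_mid's own z axis and vertical below 0.08 rad and height (world z) of tamper_mid between 0.12 and 0.13 m and linear speed of tamper below 0.02 m/s); the robot touches nothing.
It fails at once if the robot itself touches the teapot (contact force between any of the fingers, the arm and teapot above 0.3 N).
It fails at once if the teapot is struck or shoved hard: tamper force over 30 N or the pot faster than 0.3 m/s (contact force between tamper and teapot above 30 N or linear speed of teapot above 0.3 m/s).
It fails at once if the teapot tips more than 20 degrees (angle between teapot_center's own z axis and vertical above 0.35 rad).
It fails at once if a bystander is moved more than 30 mm (distance of any of pot_left_center, pot_right_center, lid_a, lid_b, lid_c, rib, jar from where it was at the start of the episode above 0.03 m).
It also fails if it takes over 72 s, if anything falls off the work surface, if the arm or the gripper's body presses on something with over 40 N, if the wrist force passes 120 N, or if a joint passes its speed limit or range.

## Working session

There is one attempt and no reset: what is moved stays moved. The work goes in short steps, Python scripts to look and compute and a shell command to move; the robot and the scene stay as the last step left them, time stands still between calls to the robot, and variables do not carry over. Pictures are saved under pics/ and viewed, at most 10 in all, crops included, and the job is handed in when it is done.

```bash
mkdir -p pics; cat > h.py <<'E'
import numpy as np, cv2
from cell import manip
from scipy.spatial.transform import Rotation as Ro
def ray(name,u,v):
    c=manip.camera_info(name);K=np.array(c["camera_matrix"]);d=np.linalg.solve(K,[u,v,1.])
    R=np.array(c["R"]);t=np.array(c["t"]).ravel();return -R.T@t,R.T@d
def onz(name,u,v,z):
    o,d=ray(name,u,v);return (o+d*(z-o[2])/d[2]).round(1)
def proj(name,X):
    c=manip.camera_info(name);p=np.array(c["camera_matrix"])@(np.array(c["R"])@np.array(X,float)+np.array(c["t"]).ravel());return (p[:2]/p[2]).round(1)
def snap(name,f):
    im=manip.camera(name);cv2.imwrite('pics/'+f+'.png',im);return im
E
python3 - <<'E'
from h import *
print(manip.read_state())
for n in("scene","top"):snap(n,n+"0");print(ray(n,320,240))
E
```

```text
{'clock': 0.0, 'joints': array([-1.27159767e+00,  3.00486247e-01,  1.52157247e+00,  1.59438776e-05,
        1.32066331e+00, -6.66104933e-02]), 'qd': array([-1.59682472e-03,  5.34091874e-04, -7.97275612e-04, -6.42428040e-05,
        9.07088041e-04,  9.13148189e-04]), 'effort': array([-1.27093477e-03, -5.31800687e+01, -3.52736199e+01,  7.07779988e-02,
        2.43757601e-02, -1.24771150e-04]), 'eef_pos': array([ 196.65980773, -513.37160693,  204.88165232]), 'eef_rot': array([-3.14046681e+00, -9.05819649e-05,  3.65805142e-01]), 'wrist_force': array([-0.16988158, -0.18779354, -0.2630062 ]), 'moment': array([0.01522976, 0.03443228, 0.05451663]), 'finger_force': 0.0, 'finger_gap': 93.73994201741095}
(array([ 863.54547413,  631.21202354, 1004.85356372]), array([-0.33231182, -0.55686366, -0.76127862]))
(array([ 269.62841052,   -3.89598277, 1656.95398842]), array([ 0.13705276,  0.00320038, -0.99057648]))
```

View pics/top0.png

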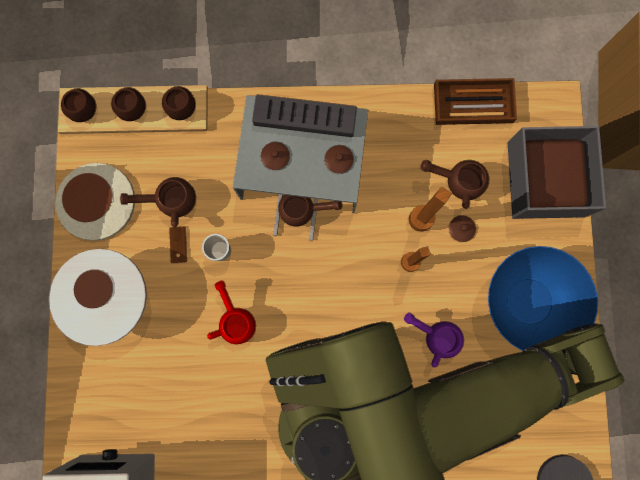

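View pics/scene0.png

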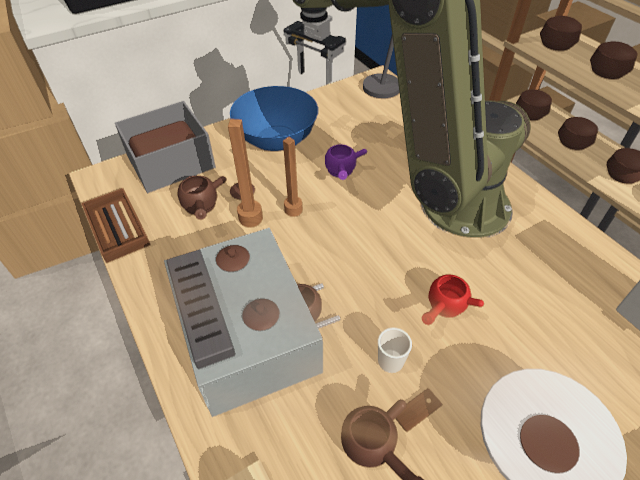

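The top view (up = +x, left = +y) shows the hood at (300,150) with the brown pot at (295,208) and its handle to the right. Tamper candidates in that view are the small one with its foot at (408,262) and the big one with its foot at (420,217). Pot candidates are brown at (295,208), red at (237,326), purple at (444,340), and the larger pots at (175,197) and (468,180). I choose the small tamper (scene 292,207) and the brown pot between the runners, and check both in one close crop.

```bash
python3 - <<'E'
from h import *
t=cv2.imread('pics/top0.png');
a=cv2.resize(t[85:285,225:485],None,fx=3,fy=3,interpolation=cv2.INTER_CUBIC);cv2.imwrite('pics/c1.png',a)
E
```

```text
(no output)
```

View pics/c1.png

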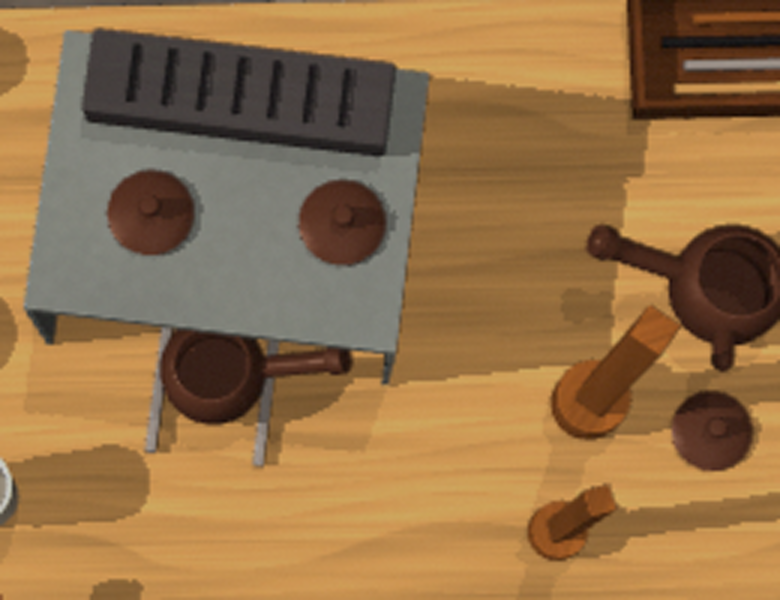

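The crop confirms it: small tamper with foot at crop (558,529) and stem top at (600,497), pot rim at (214,366), runner ends at (152,450) and (260,466), and roof front corners at (27,308) and (395,352).

```bash
python3 - <<'E'
from h import *
f=lambda u,v,z:onz('top',225+u/3,85+v/3,z)
L,R=f(27,308,152),f(395,352,152); print('roof',L,R,np.linalg.norm(L-R),(L+R)/2)
d=(L-R)/np.linalg.norm(L-R); yaw=np.arctan2(-d[0],d[1]); print('yaw',np.degrees(yaw))
a,b=f(152,450,12),f(260,466,12); print('run',a,b,np.linalg.norm(a-b),(a+b)/2, 'yaw',np.degrees(np.arctan2(-(a-b)[0],(a-b)[1])))
print('left strip',f(152,450,12),f(168,330,12))
print('pot rim',f(214,366,70),'handle tip',f(342,360,85))
print('pot belly extremes z35',f(162,372,35),f(265,372,35),f(213,423,35))
print('tamper foot z34',f(558,529,20),'stem top',f(600,497,250), 'scene foot',onz('scene',293,208,25),'scene top',onz('scene',290,142,250))
print('big foot',f(590,398,20),'stem',f(655,330,300))
print('lids',f(152,212,155),f(343,222,155),'R pot',f(735,285,40),'lidc',f(712,430,10), 'hood LR side', f(428,72,152))
im=cv2.imread('pics/scene0.png');cv2.imwrite('pics/c2.png',cv2.resize(im[110:230,220:350],None,fx=5,fy=5,interpolation=cv2.INTER_CUBIC))
E
```

```text
roof [616.4 218.1 152. ] [572.7 -93.7 152. ] 314.84747100778816 [594.55  62.2  152.  ]
yaw -7.9782610444755715
run [513.2 123.3  12. ] [496.7  24.4  12. ] 100.26694370529104 [504.95  73.85  12.  ] yaw -9.471716498728986
left strip [513.2 123.3  12. ] [625.4 107.8  12. ]
pot rim [579.4  63.1  70. ] handle tip [579.9 -50.7  85. ]
pot belly extremes z35 [581.5 112.   35. ] [579.8  18.1  35. ] [533.6  66.   35. ]
tamper foot z34 [ 433.3 -245.1   20. ] stem top [ 434.8 -244.9  250. ] scene foot [ 439.4 -225.8   25. ] scene top [ 432.8 -230.8  250. ]
big foot [ 553.2 -278.9   20. ] stem [ 556.5 -283.4  300. ]
lids [697.7 111.  155. ] [685.8 -52.  155. ] R pot [ 651.9 -411.7   40. ] lidc [ 523.2 -391.2   10. ] hood LR side [ 818.8 -128.4  152. ]
```

View pics/c2.png

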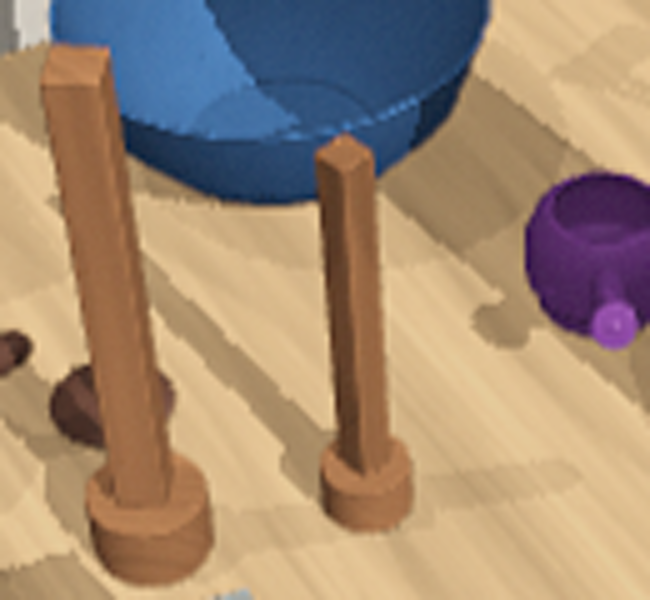

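```bash
python3 -m inch '[{"gripper":1,"dx":0.01,"dy":0.01,"dz":0.04},{"gripper":1,"dx":0.025,"dy":0.025,"dz":0.075},{"gripper":1,"dx":0.045,"dy":0.045,"dz":0.105},{"gripper":1,"dx":0.07,"dy":0.07,"dz":0.13},{"gripper":1,"dx":0.095,"dy":0.095,"dz":0.15}]' 40
python3 -m inch '[{"gripper":1,"dx":0.025,"dy":0.03},{"gripper":1,"dx":0.05,"dy":0.06},{"gripper":1,"dx":0.075,"dy":0.09},{"gripper":1,"dx":0.09,"dy":0.12},{"gripper":1,"dx":0.1,"dy":0.145}]'
python3 - <<'E'
from h import *
s=manip.read_state();snap('wrist','w1');print(s['eef_pos'],s['eef_rot']);print(manip.camera_info('wrist'))
E
```

```text
[ 196.67024975 -513.38662991  204.95267976] [-3.14055093e+00 -5.98388535e-05  3.65822834e-01]
{'camera_matrix': array([[360.41893412,   0.        , 313.39465921],
       [  0.        , 360.41893412, 238.17000487],
       [  0.        ,   0.        ,   1.        ]]), 'tool_from_camera': array([[ 5.40336104e-04, -9.63459044e-01, -2.67855145e-01,
         7.72995045e+01],
       [ 9.99999848e-01,  5.50286892e-04,  3.79202657e-05,
        -2.98716590e-01],
       [ 1.10862553e-04, -2.67855125e-01,  9.63459195e-01,
        -1.78468439e+02],
       [ 0.00000000e+00,  0.00000000e+00,  0.00000000e+00,
         1.00000000e+00]])}validation failed for argument at $[0]...
validation failed for argument at $[0]...
```

View pics/w1.png

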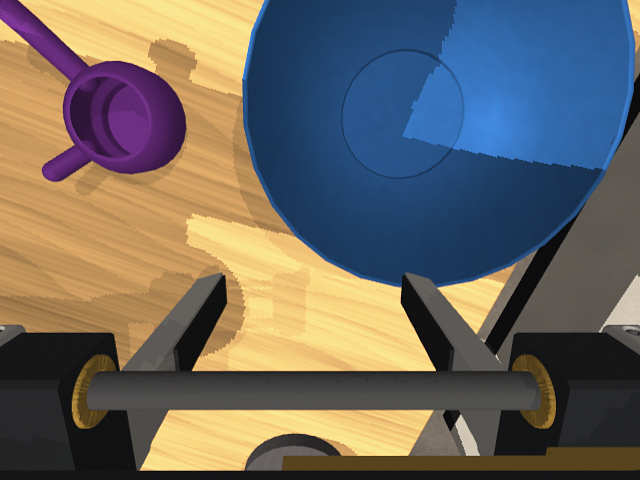

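The wrist view shows only the purple pot and the blue bowl, because the arm hasn't moved. The rows were refused, probably because they need every key.

```bash
python3 -m inch '[{"gripper":1,"dx":0.01,"dy":0.01,"dz":0.04,"wx":0,"wy":0,"wz":0},{"gripper":1,"dx":0.025,"dy":0.025,"dz":0.075,"wx":0,"wy":0,"wz":0},{"gripper":1,"dx":0.045,"dy":0.045,"dz":0.105,"wx":0,"wy":0,"wz":0},{"gripper":1,"dx":0.07,"dy":0.07,"dz":0.13,"wx":0,"wy":0,"wz":0},{"gripper":1,"dx":0.095,"dy":0.095,"dz":0.15,"wx":0,"wy":0,"wz":0}]' 40
```

```text
clock: 0.57
eef_pos: [291.8, -418.1, 357.0]
eef_rot: [3.14, -0.0, 0.365]
wrist_force: [0.5, -0.8, -0.4]
finger_gap: 94.0
finger_force: 0.0
```

```bash
python3 -m inch '[{"gripper":1,"dx":0.02,"dy":0.03,"dz":0.01,"wx":0,"wy":0,"wz":0},{"gripper":1,"dx":0.04,"dy":0.065,"dz":0.02,"wx":0,"wy":0,"wz":0},{"gripper":1,"dx":0.06,"dy":0.1,"dz":0.03,"wx":0,"wy":0,"wz":0},{"gripper":1,"dx":0.08,"dy":0.13,"dz":0.03,"wx":0,"wy":0,"wz":0},{"gripper":1,"dx":0.09,"dy":0.14,"dz":0.03,"wx":0,"wy":0,"wz":0}]'
cat >> h.py <<'E'
def wonz(u,v,z,s):
    c=manip.camera_info('wrist');T=np.array(c["tool_from_camera"]);K=np.array(c["camera_matrix"])
    R=Ro.from_euler('xyz',s['eef_rot']).as_matrix()
    o=R@T[:3,3]+s['eef_pos'];d=R@T[:3,:3]@np.linalg.solve(K,[u,v,1.]);return (o+d*(z-o[2])/d[2]).round(1)
E
python3 - <<'E'
from h import *
s=manip.read_state();im=snap('wrist','w2');print(s['eef_pos'],s['eef_rot'])
E
```

```text
clock: 0.98
eef_pos: [382.8, -275.7, 386.1]
eef_rot: [3.14, -0.001, 0.368]
wrist_force: [0.5, 0.2, 0.1]
finger_gap: 93.7
finger_force: 0.0
[ 382.84444746 -275.7477534   386.09414871] [ 3.14038927e+00 -1.28325619e-03  3.68337875e-01]
```

View pics/w2.png

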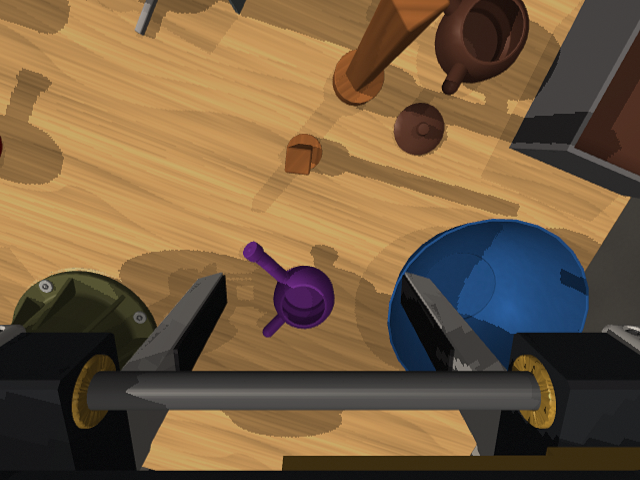

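The wrist view shows the small tamper almost end-on. Its top face has corners at about (290,149), (314,153), (310,174) and (286,173), with the foot disc behind at (304,152).

```bash
python3 - <<'E'
from h import *
s=manip.read_state();im=cv2.imread('pics/w2.png')
C=np.array([wonz(*p,250,s) for p in [(290,149),(314,153),(310,174),(286,173)]])
print(C,C.mean(0),[np.linalg.norm(C[i]-C[i-1]).round(1) for i in range(4)])
for i in range(4):
    e=C[i]-C[i-1];print(np.degrees(np.arctan2(e[1],e[0]))%90)
hsv=cv2.cvtColor(im,cv2.COLOR_BGR2HSV)
r=hsv[125:185,275:335]; m=((r[...,1]>165)&(r[...,0]<14)).astype(np.uint8)
n,l,st,ce=cv2.connectedComponentsWithStats(m);k=1+st[1:,4].argmax();print(st[k],ce[k]+[275,125])
cn=max(cv2.findContours((l==k).astype(np.uint8),0,2)[0],key=cv2.contourArea);x,y,w,hh=cv2.boundingRect(cn)
print(x+275,y+125,w,hh)
print('foot', wonz(304,152,34,s), wonz(304,134,34,s),wonz(322,152,34,s))
cv2.imwrite('pics/c3.png',cv2.resize(im[110:200,255:355],None,fx=6,fy=6,interpolation=cv2.INTER_CUBIC))
E
```

```text
[[ 440.1 -232.3  250. ]
 [ 444.4 -252.4  250. ]
 [ 426.7 -255.6  250. ]
 [ 420.  -236.   250. ]] [ 432.8   -244.075  250.   ] [np.float64(20.4), np.float64(20.6), np.float64(18.0), np.float64(20.7)]
10.430219965629112
12.075288583193426
10.247864111110232
18.872312690442726
[  10    9   37   41 1155] [302.37489177 153.98268398]
285 134 37 41
foot [ 433.  -241.9   34. ] [ 456.1 -233.1   34. ] [ 442.3 -266.    34. ]
```

View pics/c3.png

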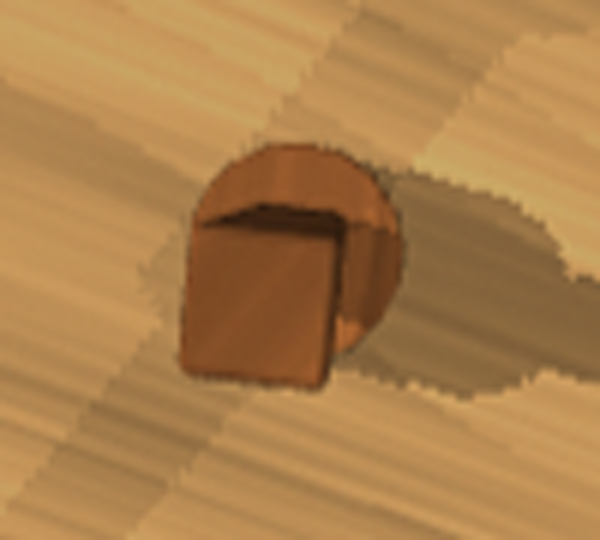

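The crop gives sharper top-face corners: (190,230), (338,234), (325,385), (182,375), at scale 6.

```bash
python3 - <<'E'
from h import *
s=manip.read_state()
C=np.array([wonz(255+u/6,110+v/6,250,s) for u,v in [(190,230),(338,234),(325,385),(182,375)]])
print(C.mean(0),[np.linalg.norm(C[i]-C[i-1]).round(1) for i in range(4)],[np.degrees(np.arctan2(*(C[i]-C[i-1])[1::-1]))%90 for i in range(4)])
print(np.degrees(s['eef_rot']),s['eef_pos'])
E
```

```text
[ 433.175 -242.225  250.   ] [np.float64(20.2), np.float64(20.8), np.float64(21.1), np.float64(20.6)] [np.float64(16.645038214675946), np.float64(19.653824058053303), np.float64(16.2059986889943), np.float64(17.204860375164742)]
[ 1.79977920e+02 -6.18041484e-02  2.11530031e+01] [ 383.52669361 -275.71255269  385.59050843]
```

```bash
python3 -m inch '[{"gripper":1,"dx":0.025,"dy":0.016,"dz":0,"wx":0,"wy":0,"wz":-2},{"gripper":1,"dx":0.05,"dy":0.032,"dz":0,"wx":0,"wy":0,"wz":-3.7},{"gripper":1,"dx":0.05,"dy":0.032,"dz":-0.035,"wx":0,"wy":0,"wz":-3.7},{"gripper":1,"dx":0.05,"dy":0.032,"dz":-0.07,"wx":0,"wy":0,"wz":-3.7},{"gripper":1,"dx":0.05,"dy":0.032,"dz":-0.105,"wx":0,"wy":0,"wz":-3.7}]'
python3 - <<'E'
from h import *
s=manip.read_state();im=snap('wrist','w3');print(s['eef_pos'],s['eef_rot'])
cv2.imwrite('pics/c4.png',im)
hsv=cv2.cvtColor(im,cv2.COLOR_BGR2HSV);m=((hsv[...,1]>165)&(hsv[...,0]<14)).astype(np.uint8)
n,l,st,ce=cv2.connectedComponentsWithStats(m)
for k in range(1,n):
  if st[k,4]>400:print(st[k],ce[k])
E
```

```text
clock: 1.45
eef_pos: [431.3, -247.0, 278.5]
eef_rot: [3.141, 0.0, 0.302]
wrist_force: [0.4, -0.8, -0.6]
finger_gap: 94.1
finger_force: 0.0
[ 431.25220643 -246.95080966  278.4905611 ] [3.14145646e+00 3.94885234e-05 3.01857367e-01]
[  339     0   223   143 15591] [456.80572125  71.93849015]
[ 289  179   43  102 3268] [308.29314565 229.60403917]
```

```bash
python3 -m inch '[{"gripper":1,"dx":0,"dy":0,"dz":-0.03,"wx":0,"wy":0,"wz":0},{"gripper":1,"dx":0,"dy":0,"dz":-0.06,"wx":0,"wy":0,"wz":0},{"gripper":1,"dx":0,"dy":0,"dz":-0.09,"wx":0,"wy":0,"wz":0},{"gripper":1,"dx":0,"dy":0,"dz":-0.108,"wx":0,"wy":0,"wz":0},{"gripper":1,"dx":0,"dy":0,"dz":-0.108,"wx":0,"wy":0,"wz":0}]'
python3 - <<'E'
from h import *
s=manip.read_state();im=snap('wrist','w4');print(s['eef_pos'],s['eef_rot'])
E
```

```text
clock: 1.92
eef_pos: [430.1, -246.7, 169.5]
eef_rot: [-3.137, 0.004, 0.301]
wrist_force: [0.1, 1.4, -0.0]
finger_gap: 94.1
finger_force: 0.0
[ 430.0504352  -246.70945916  169.49730289] [-3.13726228  0.00360467  0.30074716]
```

View pics/w4.png

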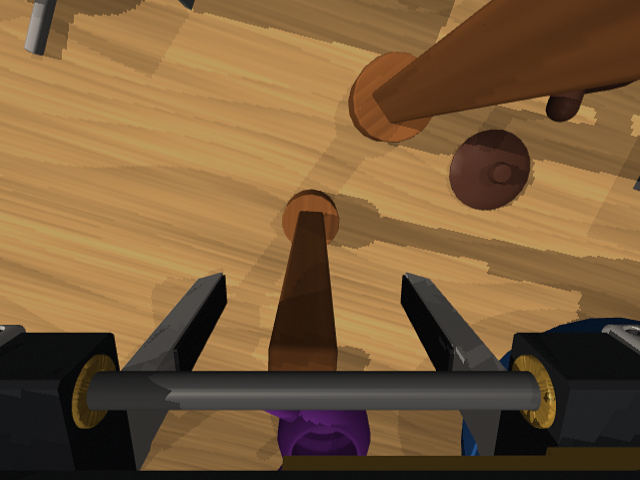

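The wrist view shows the stem between the open fingers, running from its foot at (311,215) to its top at (303,358). It sits about 3 mm off centre, so I close on it.

```bash
python3 -m inch '[{"gripper":1,"dx":0.003,"dy":0.002,"dz":0,"wx":0,"wy":0,"wz":0},{"gripper":0.1,"dx":0.003,"dy":0.002,"dz":0,"wx":0,"wy":0,"wz":0},{"gripper":0.1,"dx":0.003,"dy":0.002,"dz":0,"wx":0,"wy":0,"wz":0},{"gripper":0.1,"dx":0.003,"dy":0.002,"dz":0,"wx":0,"wy":0,"wz":0},{"gripper":0.1,"dx":0.003,"dy":0.002,"dz":0,"wx":0,"wy":0,"wz":0}]' 55
python3 -m inch '[{"gripper":0.1,"dx":0,"dy":0,"dz":0,"wx":0,"wy":0,"wz":0},{"gripper":0.1,"dx":0,"dy":0,"dz":0,"wx":0,"wy":0,"wz":0},{"gripper":0.1,"dx":0,"dy":0,"dz":0,"wx":0,"wy":0,"wz":0},{"gripper":0.1,"dx":0,"dy":0,"dz":0,"wx":0,"wy":0,"wz":0},{"gripper":0.1,"dx":0,"dy":0,"dz":0,"wx":0,"wy":0,"wz":0}]'
```

```text
clock: 2.38
eef_pos: [434.6, -245.1, 172.8]
eef_rot: [3.141, -0.001, 0.301]
wrist_force: [0.6, 0.5, -0.0]
finger_gap: 70.3
finger_force: 0.0
clock: 2.8
eef_pos: [434.4, -244.9, 172.2]
eef_rot: [-3.142, 0.0, 0.301]
wrist_force: [-0.1, 1.0, 0.7]
finger_gap: 37.5
finger_force: 0.0
```

```bash
python3 -m inch '[{"gripper":0.1,"dx":0,"dy":0,"dz":0,"wx":0,"wy":0,"wz":0},{"gripper":0.1,"dx":0,"dy":0,"dz":0,"wx":0,"wy":0,"wz":0},{"gripper":0.1,"dx":0,"dy":0,"dz":0,"wx":0,"wy":0,"wz":0},{"gripper":0.1,"dx":0,"dy":0,"dz":0,"wx":0,"wy":0,"wz":0},{"gripper":0.1,"dx":0,"dy":0,"dz":0,"wx":0,"wy":0,"wz":0}]'
```

```text
clock: 3.22
eef_pos: [434.3, -244.9, 172.1]
eef_rot: [-3.141, 0.0, 0.301]
wrist_force: [-1.0, 0.0, -1.3]
finger_gap: 21.5
finger_force: 55.0
```

Gripped, with a gap of 21.5 mm at 55 N. Next I lift, yaw to the hood's axes and move behind the pot.

```bash
python3 -m inch '[{"gripper":0.1,"dx":0,"dy":0,"dz":0.03,"wx":0,"wy":0,"wz":0},{"gripper":0.1,"dx":-0.01,"dy":0.015,"dz":0.06,"wx":0,"wy":0,"wz":-6},{"gripper":0.1,"dx":-0.02,"dy":0.04,"dz":0.08,"wx":0,"wy":0,"wz":-12},{"gripper":0.1,"dx":-0.03,"dy":0.075,"dz":0.08,"wx":0,"wy":0,"wz":-19},{"gripper":0.1,"dx":-0.04,"dy":0.11,"dz":0.08,"wx":0,"wy":0,"wz":-25.2}]'
python3 -m inch '[{"gripper":0.1,"dx":0,"dy":0.038,"dz":0,"wx":0,"wy":0,"wz":0},{"gripper":0.1,"dx":0,"dy":0.076,"dz":0,"wx":0,"wy":0,"wz":0},{"gripper":0.1,"dx":0,"dy":0.114,"dz":0,"wx":0,"wy":0,"wz":0},{"gripper":0.1,"dx":0,"dy":0.152,"dz":0,"wx":0,"wy":0,"wz":0},{"gripper":0.1,"dx":0,"dy":0.19,"dz":0,"wx":0,"wy":0,"wz":0}]'
python3 -m inch '[{"gripper":0.1,"dx":0,"dy":0.015,"dz":0,"wx":-0.97,"wy":-6.93,"wz":0},{"gripper":0.1,"dx":0,"dy":0.025,"dz":0,"wx":-1.95,"wy":-13.86,"wz":0},{"gripper":0.1,"dx":-0.005,"dy":0.036,"dz":0,"wx":-2.92,"wy":-20.8,"wz":0},{"gripper":0.1,"dx":-0.008,"dy":0.036,"dz":0,"wx":-3.9,"wy":-27.7,"wz":0},{"gripper":0.1,"dx":-0.008,"dy":0.036,"dz":0,"wx":-4.87,"wy":-34.66,"wz":0}]'
cat >> h.py <<'E'
O=np.array([594.5,62,0]);y0=np.radians(-8);H=np.array([[np.cos(y0),-np.sin(y0),0],[np.sin(y0),np.cos(y0),0],[0,0,1]])
def where():
    s=manip.read_state();R=Ro.from_euler('xyz',s['eef_rot']).as_matrix()
    tc=H.T@(s['eef_pos']-O);b=H.T@(s['eef_pos']+172*R[:,2]-O);tz=H.T@R[:,2]
    lean=np.degrees(np.arctan2(tz[0],-tz[2]));f=b+26*np.array([np.cos(np.radians(lean)),0,np.sin(np.radians(lean))])
    print('t',round(s['clock'],2),'tcpH',tc.round(1),'footC',b.round(1),'front',f.round(1),'lean',lean.round(1),'side',tz[1].round(3),'F',(H.T@s['wrist_force']).round(1),'yawy',(H.T@R[:,1]).round(2),s['joints'].round(2))
def pot(f):
    im=snap('top',f);return im
E
python3 -c "
from h import *
where();snap('top','t1')"
```

```text
clock: 3.63
eef_pos: [393.9, -134.2, 252.8]
eef_rot: [3.141, -0.002, -0.146]
wrist_force: [0.5, -0.3, -2.9]
finger_gap: 21.9
finger_force: 55.0
clock: 4.05
eef_pos: [393.8, 56.8, 252.2]
eef_rot: [-3.141, -0.0, -0.139]
wrist_force: [1.6, -0.3, -2.5]
finger_gap: 22.1
finger_force: 55.0
clock: 4.47
eef_pos: [385.8, 91.8, 252.4]
eef_rot: [-3.14, -0.617, -0.137]
wrist_force: [1.0, -0.5, -2.3]
finger_gap: 21.8
finger_force: 55.0
t 4.47 tcpH [-210.9    0.5  252.4] footC [-111.4    1.   112.1] front [-90.2   1.  127.1] lean 35.3 side 0.003 F [ 1.  -0.4 -2.3] yawy [ 0. -1. -0.] [ 0.31 -0.42  2.21 -0.35  0.82  2.19]
```

View pics/t1.png

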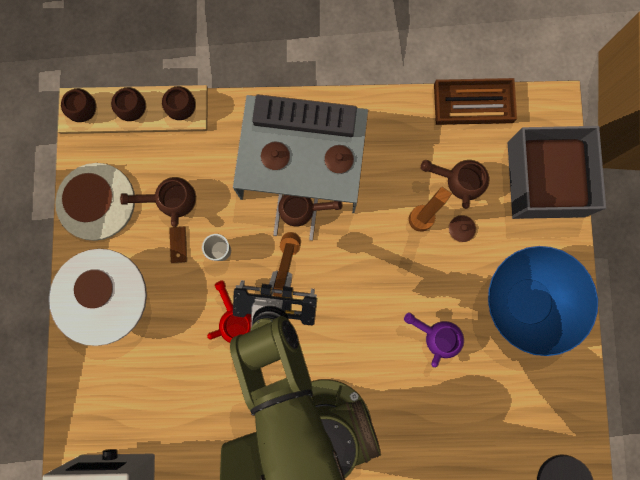

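Ninth picture: the arm holds the tamper leaning 35°, its foot at (290,241) just behind the pot at (296,208). I check numerically for slip, then descend.

```bash
python3 - <<'E'
from h import *
a=np.array([-np.sin(.616),0,np.cos(.616)]);b=np.array([-111.4,1,112.1])
for hh in (0,34,100):print(hh,proj('top',O+H@(b+hh*a)))
im=cv2.imread('pics/t1.png');hsv=cv2.cvtColor(im,cv2.COLOR_BGR2HSV)
m=((hsv[...,1]>165)&(hsv[...,0]<14)&(hsv[...,2]>60)).astype(np.uint8)
n,l,st,ce=cv2.connectedComponentsWithStats(m[215:290,260:320])
for k in range(1,n):
  if st[k,4]>40:print(st[k]+[260,215,0,0,0],ce[k]+[260,215])
E
python3 -m inch '[{"gripper":0.1,"dx":0,"dy":0,"dz":-0.025,"wx":0,"wy":0,"wz":0},{"gripper":0.1,"dx":0,"dy":0,"dz":-0.05,"wx":0,"wy":0,"wz":0},{"gripper":0.1,"dx":0,"dy":0,"dz":-0.075,"wx":0,"wy":0,"wz":0},{"gripper":0.1,"dx":0,"dy":0,"dz":-0.089,"wx":0,"wy":0,"wz":0},{"gripper":0.1,"dx":0,"dy":0,"dz":-0.089,"wx":0,"wy":0,"wz":0}]'
python3 -c "
from h import *
where()"
```

```text
0 [290.  240.1]
34 [288.4 246.3]
100 [285.1 258.9]
[274 233  26  57 540] [286.73333333 254.55555556]
clock: 4.93
eef_pos: [385.1, 90.3, 160.1]
eef_rot: [3.138, -0.604, -0.138]
wrist_force: [0.5, -0.0, -3.3]
finger_gap: 21.8
finger_force: 55.0
t 4.93 tcpH [-211.3   -1.1  160.1] footC [-113.7   -1.6   18.6] front [-92.3  -1.6  33.3] lean 34.6 side -0.003 F [ 0.5  0.1 -3.3] yawy [-0. -1.  0.] [ 0.31 -0.29  2.34 -0.47  0.58  2.35]
```

```bash
python3 -m inch '[{"gripper":0.1,"dx":0.005,"dy":-0.0007,"dz":0.003,"wx":0,"wy":0,"wz":0},{"gripper":0.1,"dx":0.01,"dy":-0.0014,"dz":0.003,"wx":0,"wy":0,"wz":0},{"gripper":0.1,"dx":0.015,"dy":-0.0021,"dz":0.003,"wx":0,"wy":0,"wz":0},{"gripper":0.1,"dx":0.02,"dy":-0.0028,"dz":0.003,"wx":0,"wy":0,"wz":0},{"gripper":0.1,"dx":0.025,"dy":-0.0035,"dz":0.003,"wx":0,"wy":0,"wz":0}]'
python3 -c "
from h import *
where()"
python3 -m inch '[{"gripper":0.1,"dx":0.005,"dy":-0.0007,"dz":0,"wx":0,"wy":0,"wz":0},{"gripper":0.1,"dx":0.01,"dy":-0.0014,"dz":0,"wx":0,"wy":0,"wz":0},{"gripper":0.1,"dx":0.015,"dy":-0.0021,"dz":0,"wx":0,"wy":0,"wz":0},{"gripper":0.1,"dx":0.02,"dy":-0.0028,"dz":0,"wx":0,"wy":0,"wz":0},{"gripper":0.1,"dx":0.025,"dy":-0.0035,"dz":0,"wx":0,"wy":0,"wz":0}]'
python3 -c "
from h import *
where()"
```

```text
clock: 5.35
eef_pos: [412.2, 87.4, 166.8]
eef_rot: [3.141, -0.612, -0.139]
wrist_force: [-0.1, -0.2, -2.2]
finger_gap: 22.0
finger_force: 55.0
t 5.35 tcpH [-184.    -0.2  166.8] footC [-85.3  -0.2  26. ] front [-64.   -0.2  40.9] lean 35.0 side 0.0 F [-0.1 -0.2 -2.2] yawy [ 0. -1.  0.] [ 0.27 -0.23  2.29 -0.45  0.56  2.3 ]
clock: 5.77
eef_pos: [436.8, 84.0, 166.1]
eef_rot: [3.141, -0.611, -0.138]
wrist_force: [-1.7, 0.7, -0.5]
finger_gap: 21.6
finger_force: 55.0
t 5.77 tcpH [-159.2   -0.2  166.1] footC [-60.5  -0.2  25.2] front [-39.2  -0.2  40.1] lean 35.0 side -0.0 F [-1.7  0.4 -0.5] yawy [ 0. -1.  0.] [ 0.24 -0.17  2.25 -0.43  0.53  2.26]
```

```bash
python3 -m inch '[{"gripper":0.1,"dx":-0.005,"dy":0.0007,"dz":0,"wx":0,"wy":0,"wz":0},{"gripper":0.1,"dx":-0.015,"dy":0.0021,"dz":-0.002,"wx":0,"wy":0,"wz":0},{"gripper":0.1,"dx":-0.03,"dy":0.0042,"dz":-0.005,"wx":0,"wy":0,"wz":0},{"gripper":0.1,"dx":-0.03,"dy":0.0042,"dz":-0.005,"wx":0,"wy":0,"wz":0},{"gripper":0.1,"dx":-0.03,"dy":0.0042,"dz":-0.005,"wx":0,"wy":0,"wz":0}]'
python3 - <<'E'
from h import *
where()
im=snap('top','t2');o=cv2.imread('pics/top0.png')
for n,i in(('old',o),('new',im)):
    hsv=cv2.cvtColor(i,cv2.COLOR_BGR2HSV)
    m=((i.max(2)<90)&(i[...,2]>i[...,0]+8)&(hsv[...,1]>110)).astype(np.uint8)[188:240,262:345]
    k,l,st,ce=cv2.connectedComponentsWithStats(m);j=1+st[1:,4].argmax();print(n,st[j]+[262,188,0,0,0])
    v=st[j,1]+st[j,3]+188;u=np.nonzero(l[st[j,1]+st[j,3]-1]==j)[0].mean()+262
    print('rear edge',u,v,(H.T@(onz('top',u,v,40)-O)).round(1))
E
```

```text
clock: 6.18
eef_pos: [405.7, 88.5, 161.2]
eef_rot: [3.141, -0.611, -0.138]
wrist_force: [0.4, 0.2, -2.1]
finger_gap: 21.9
finger_force: 55.0
t 6.18 tcpH [-190.7    0.   161.2] footC [-92.    0.1  20.4] front [-70.7   0.1  35.3] lean 35.0 side 0.001 F [ 0.3  0.3 -2.1] yawy [ 0. -1.  0.] [ 0.28 -0.24  2.31 -0.46  0.55  2.32]
old [ 279  195   64   31 1022]
rear edge 295.5 226 [-61.8  -3.4  40. ]
new [279 195  52  24 678]
rear edge 296.6 219 [-42.3  -3.9  40. ]
```

```bash
python3 -m inch '[{"gripper":0.1,"dx":0.008,"dy":-0.0011,"dz":0,"wx":0,"wy":0,"wz":0},{"gripper":0.1,"dx":0.016,"dy":-0.0022,"dz":0,"wx":0,"wy":0,"wz":0},{"gripper":0.1,"dx":0.022,"dy":-0.0031,"dz":0,"wx":0,"wy":0,"wz":0},{"gripper":0.1,"dx":0.027,"dy":-0.0038,"dz":0,"wx":0,"wy":0,"wz":0},{"gripper":0.1,"dx":0.032,"dy":-0.0045,"dz":0,"wx":0,"wy":0,"wz":0}]' | head -1
python3 -m inch '[{"gripper":0.1,"dx":0.005,"dy":-0.0007,"dz":0,"wx":0,"wy":0,"wz":0},{"gripper":0.1,"dx":0.01,"dy":-0.0014,"dz":0,"wx":0,"wy":0,"wz":0},{"gripper":0.1,"dx":0.015,"dy":-0.0021,"dz":0,"wx":0,"wy":0,"wz":0},{"gripper":0.1,"dx":0.02,"dy":-0.0028,"dz":0,"wx":0,"wy":0,"wz":0},{"gripper":0.1,"dx":0.024,"dy":-0.0034,"dz":0,"wx":0,"wy":0,"wz":0}]' | head -1
python3 -c "
from h import *
where()"
python3 -m inch '[{"gripper":0.1,"dx":-0.005,"dy":0.0007,"dz":0,"wx":0,"wy":0,"wz":0},{"gripper":0.1,"dx":-0.015,"dy":0.0021,"dz":0,"wx":0,"wy":0,"wz":0},{"gripper":0.1,"dx":-0.02,"dy":0.0028,"dz":0,"wx":0,"wy":0,"wz":0},{"gripper":0.1,"dx":-0.02,"dy":0.0028,"dz":0,"wx":0,"wy":0,"wz":0},{"gripper":0.1,"dx":-0.02,"dy":0.0028,"dz":0,"wx":0,"wy":0,"wz":0}]' | head -1
python3 -c "
from h import *
where()"
```

```text
clock: 6.65
clock: 7.07
t 7.07 tcpH [-132.9   -0.2  161.1] footC [-34.3  -0.2  20.2] front [-13.   -0.2  35.1] lean 35.0 side -0.0 F [-1.5 -0.5 -2.1] yawy [ 0. -1.  0.] [ 0.21 -0.1   2.2  -0.42  0.5   2.23]
clock: 7.48
t 7.48 tcpH [-153.9    0.   161.6] footC [-55.1   0.1  20.8] front [-33.8   0.1  35.7] lean 35.1 side 0.001 F [-0.1  0.2 -4. ] yawy [ 0. -1.  0.] [ 0.23 -0.15  2.24 -0.43  0.51  2.26]
```

Pot's rear wall is at about -13, roughly 49 mm in. Third tap: 20 mm to contact, then 22 mm more.

```bash
python3 -m inch '[{"gripper":0.1,"dx":0.005,"dy":-0.0007,"dz":0,"wx":0,"wy":0,"wz":0},{"gripper":0.1,"dx":0.01,"dy":-0.0014,"dz":0,"wx":0,"wy":0,"wz":0},{"gripper":0.1,"dx":0.015,"dy":-0.0021,"dz":0,"wx":0,"wy":0,"wz":0},{"gripper":0.1,"dx":0.02,"dy":-0.0028,"dz":0,"wx":0,"wy":0,"wz":0},{"gripper":0.1,"dx":0.025,"dy":-0.0035,"dz":0,"wx":0,"wy":0,"wz":0}]' | head -1
python3 -m inch '[{"gripper":0.1,"dx":0.005,"dy":-0.0007,"dz":0,"wx":0,"wy":0,"wz":0},{"gripper":0.1,"dx":0.01,"dy":-0.0014,"dz":0,"wx":0,"wy":0,"wz":0},{"gripper":0.1,"dx":0.014,"dy":-0.002,"dz":0,"wx":0,"wy":0,"wz":0},{"gripper":0.1,"dx":0.018,"dy":-0.0025,"dz":0,"wx":0,"wy":0,"wz":0},{"gripper":0.1,"dx":0.018,"dy":-0.0025,"dz":0,"wx":0,"wy":0,"wz":0}]' | head -1
python3 -c "
from h import *
where()"
python3 -m inch '[{"gripper":0.1,"dx":-0.005,"dy":0.0007,"dz":0,"wx":0,"wy":0,"wz":0},{"gripper":0.1,"dx":-0.015,"dy":0.0021,"dz":0,"wx":0,"wy":0,"wz":0},{"gripper":0.1,"dx":-0.02,"dy":0.0028,"dz":0,"wx":0,"wy":0,"wz":0},{"gripper":0.1,"dx":-0.02,"dy":0.0028,"dz":0,"wx":0,"wy":0,"wz":0},{"gripper":0.1,"dx":-0.02,"dy":0.0028,"dz":0,"wx":0,"wy":0,"wz":0}]' | head -1
python3 -c "
from h import *
where()
s=manip.read_state();snap('wrist','w5')"
```

```text
clock: 7.9
clock: 8.32
t 8.32 tcpH [-109.6   -0.2  161.1] footC [-10.9  -0.2  20.2] front [10.4 -0.2 35.1] lean 35.0 side -0.0 F [ 0.   0.4 -2.7] yawy [ 0. -1.  0.] [ 0.18 -0.05  2.15 -0.4   0.49  2.19]
clock: 8.73
t 8.73 tcpH [-130.6    0.   161.6] footC [-31.9   0.1  20.8] front [-10.6   0.1  35.7] lean 35.1 side 0.001 F [ 0.9 -0.2 -3.2] yawy [ 0. -1.  0.] [ 0.2  -0.1   2.19 -0.42  0.5   2.22]
```

View pics/w5.png

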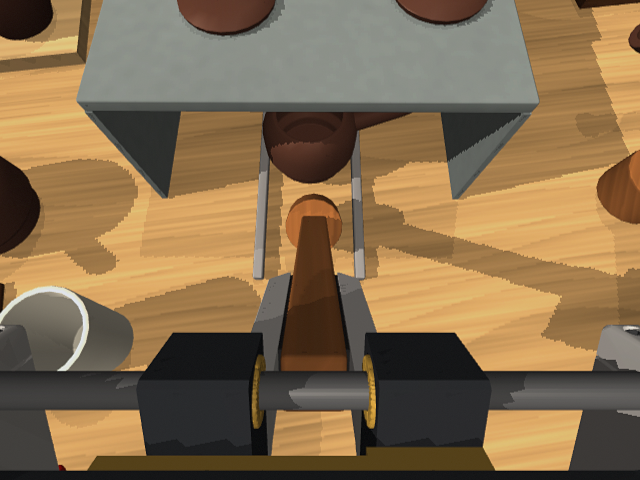

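The wrist view shows the pot between the runners, rear edge at (310,183). The tamper foot at (313,222) is drawn clear below it, and the stem is straight in the grip.

```bash
cat >> h.py <<'E'
def rear(f):
    s=manip.read_state();im=snap('wrist',f)
    m=((im[...,2]<100)&(im[...,2].astype(int)>im[...,0]+12)).astype(np.uint8);m[:106]=0;m[230:]=0;m[:,:262]=0;m[:,358:]=0
    n,l,st,ce=cv2.connectedComponentsWithStats(m);j=1+st[1:,4].argmax();v=st[j,1]+st[j,3];u=np.nonzero(l[v-1]==j)[0].mean()
    print('blob',st[j],'rear',u,v,(H.T@(wonz(u,v,40,s)-O)).round(1))
E
python3 -c "
from h import *
rear('w6')"
python3 -m inch '[{"gripper":0.1,"dx":0.005,"dy":-0.0007,"dz":0,"wx":0,"wy":0,"wz":0},{"gripper":0.1,"dx":0.01,"dy":-0.0014,"dz":0,"wx":0,"wy":0,"wz":0},{"gripper":0.1,"dx":0.015,"dy":-0.0021,"dz":0,"wx":0,"wy":0,"wz":0},{"gripper":0.1,"dx":0.02,"dy":-0.0028,"dz":0,"wx":0,"wy":0,"wz":0},{"gripper":0.1,"dx":0.025,"dy":-0.0035,"dz":0,"wx":0,"wy":0,"wz":0}]' | head -1
python3 -m inch '[{"gripper":0.1,"dx":0.005,"dy":-0.0007,"dz":0,"wx":0,"wy":0,"wz":0},{"gripper":0.1,"dx":0.01,"dy":-0.0014,"dz":0,"wx":0,"wy":0,"wz":0},{"gripper":0.1,"dx":0.014,"dy":-0.002,"dz":0,"wx":0,"wy":0,"wz":0},{"gripper":0.1,"dx":0.018,"dy":-0.0025,"dz":0,"wx":0,"wy":0,"wz":0},{"gripper":0.1,"dx":0.018,"dy":-0.0025,"dz":0,"wx":0,"wy":0,"wz":0}]' | head -1
python3 -c "
from h import *
where()"
python3 -m inch '[{"gripper":0.1,"dx":-0.005,"dy":0.0007,"dz":0,"wx":0,"wy":0,"wz":0},{"gripper":0.1,"dx":-0.015,"dy":0.0021,"dz":0,"wx":0,"wy":0,"wz":0},{"gripper":0.1,"dx":-0.02,"dy":0.0028,"dz":0,"wx":0,"wy":0,"wz":0},{"gripper":0.1,"dx":-0.02,"dy":0.0028,"dz":0,"wx":0,"wy":0,"wz":0},{"gripper":0.1,"dx":-0.02,"dy":0.0028,"dz":0,"wx":0,"wy":0,"wz":0}]' | head -1
python3 -c "
from h import *
where();rear('w7')"
```

```text
blob [ 262  112   96   72 5621] rear 310.0 184 [-3.7  3.4 40. ]
clock: 9.25
clock: 9.67
t 9.67 tcpH [-86.3  -0.2 161.2] footC [12.4 -0.2 20.3] front [33.7 -0.2 35.2] lean 35.0 side -0.0 F [-0.3 -0.5 -2.8] yawy [ 0. -1.  0.] [ 0.16  0.    2.1  -0.38  0.48  2.16]
clock: 10.08
t 10.08 tcpH [-107.4    0.   161.5] footC [-8.6  0.1 20.7] front [12.6  0.1 35.7] lean 35.0 side 0.001 F [ 0.   0.2 -2.8] yawy [ 0. -1.  0.] [ 0.18 -0.04  2.15 -0.4   0.49  2.19]
blob [ 265  140   91   44 3037] rear 310.0 184 [19.2  3.5 40. ]
```

Pot tracks the foot (rear edge moved 23 mm). Tap 5.

```bash
python3 -m inch '[{"gripper":0.1,"dx":0.005,"dy":-0.0007,"dz":0,"wx":0,"wy":0,"wz":0},{"gripper":0.1,"dx":0.01,"dy":-0.0014,"dz":0,"wx":0,"wy":0,"wz":0},{"gripper":0.1,"dx":0.015,"dy":-0.0021,"dz":0,"wx":0,"wy":0,"wz":0},{"gripper":0.1,"dx":0.02,"dy":-0.0028,"dz":0,"wx":0,"wy":0,"wz":0},{"gripper":0.1,"dx":0.025,"dy":-0.0035,"dz":0,"wx":0,"wy":0,"wz":0}]' | head -1
python3 -m inch '[{"gripper":0.1,"dx":0.004,"dy":-0.0006,"dz":0,"wx":0,"wy":0,"wz":0},{"gripper":0.1,"dx":0.008,"dy":-0.0011,"dz":0,"wx":0,"wy":0,"wz":0},{"gripper":0.1,"dx":0.012,"dy":-0.0017,"dz":0,"wx":0,"wy":0,"wz":0},{"gripper":0.1,"dx":0.015,"dy":-0.0021,"dz":0,"wx":0,"wy":0,"wz":0},{"gripper":0.1,"dx":0.015,"dy":-0.0021,"dz":0,"wx":0,"wy":0,"wz":0}]' | head -1
python3 -c "
from h import *
where()"
python3 -m inch '[{"gripper":0.1,"dx":-0.005,"dy":0.0007,"dz":0,"wx":0,"wy":0,"wz":0},{"gripper":0.1,"dx":-0.012,"dy":0.0017,"dz":0,"wx":0,"wy":0,"wz":0},{"gripper":0.1,"dx":-0.015,"dy":0.0021,"dz":0,"wx":0,"wy":0,"wz":0},{"gripper":0.1,"dx":-0.015,"dy":0.0021,"dz":0,"wx":0,"wy":0,"wz":0},{"gripper":0.1,"dx":-0.015,"dy":0.0021,"dz":0,"wx":0,"wy":0,"wz":0}]' | head -1
python3 -c "
from h import *
where();rear('w8')"
```

```text
clock: 10.55
clock: 10.97
t 10.97 tcpH [-66.3  -0.2 161.1] footC [32.4 -0.2 20.2] front [53.7 -0.2 35.2] lean 35.0 side -0.0 F [-0.5  0.4 -1.9] yawy [ 0. -1.  0.] [ 0.15  0.05  2.06 -0.36  0.47  2.13]
clock: 11.38
t 11.38 tcpH [-82.1  -0.  161.5] footC [16.7  0.  20.7] front [38.   0.  35.6] lean 35.0 side 0.0 F [-0.   0.5 -2.1] yawy [ 0. -1.  0.] [ 0.16  0.01  2.09 -0.38  0.48  2.15]
blob [276 171  68  18 745] rear 310.6666666666667 189 [39.1  2.8 40. ]
```

```bash
python3 -m inch '[{"gripper":0.1,"dx":0.004,"dy":-0.0006,"dz":0,"wx":0,"wy":0,"wz":0},{"gripper":0.1,"dx":0.008,"dy":-0.0011,"dz":0,"wx":0,"wy":0,"wz":0},{"gripper":0.1,"dx":0.012,"dy":-0.0017,"dz":0,"wx":0,"wy":0,"wz":0},{"gripper":0.1,"dx":0.015,"dy":-0.0021,"dz":0,"wx":0,"wy":0,"wz":0},{"gripper":0.1,"dx":0.018,"dy":-0.0025,"dz":0,"wx":0,"wy":0,"wz":0}]' | head -1
python3 -c "
from h import *
where()"
python3 -m inch '[{"gripper":0.1,"dx":0.002,"dy":-0.0003,"dz":0,"wx":0,"wy":0,"wz":0},{"gripper":0.1,"dx":0.004,"dy":-0.0006,"dz":0,"wx":0,"wy":0,"wz":0},{"gripper":0.1,"dx":0.006,"dy":-0.0008,"dz":0,"wx":0,"wy":0,"wz":0},{"gripper":0.1,"dx":0.008,"dy":-0.0011,"dz":0,"wx":0,"wy":0,"wz":0},{"gripper":0.1,"dx":0.008,"dy":-0.0011,"dz":0,"wx":0,"wy":0,"wz":0}]' | head -1
python3 -c "
from h import *
where()"
python3 -m inch '[{"gripper":0.1,"dx":-0.005,"dy":0.0007,"dz":0,"wx":0,"wy":0,"wz":0},{"gripper":0.1,"dx":-0.01,"dy":0.0014,"dz":0,"wx":0,"wy":0,"wz":0},{"gripper":0.1,"dx":-0.01,"dy":0.0014,"dz":0,"wx":0,"wy":0,"wz":0},{"gripper":0.1,"dx":-0.01,"dy":0.0014,"dz":0,"wx":0,"wy":0,"wz":0},{"gripper":0.1,"dx":-0.01,"dy":0.0014,"dz":0,"wx":0,"wy":0,"wz":0}]' | head -1
python3 -c "
from h import *
where();rear('w9')"
```

```text
clock: 11.85
t 11.85 tcpH [-63.4  -0.2 160.9] footC [35.2 -0.3 20. ] front [56.5 -0.3 34.9] lean 35.0 side -0.0 F [-2.3  0.1 -1.7] yawy [ 0. -1.  0.] [ 0.15  0.05  2.05 -0.36  0.47  2.13]
clock: 12.27
t 12.27 tcpH [-56.2  -0.3 160.3] footC [42.  -0.5 19.1] front [63.4 -0.5 34. ] lean 34.9 side -0.001 F [-5.3 -0.5 -4.4] yawy [ 0. -1.  0.] [ 0.14  0.07  2.03 -0.35  0.48  2.12]
clock: 12.68
t 12.68 tcpH [-65.6  -0.  161.5] footC [33.2  0.  20.7] front [54.5  0.  35.6] lean 35.0 side 0.0 F [ 0.3 -0.1 -2.9] yawy [ 0. -1.  0.] [ 0.15  0.05  2.05 -0.36  0.47  2.13]
blob [300 216  28  14 345] rear 313.5 230 [13.2 -0.1 40. ]
```

Force rose to 5 N at front ≈ 63 mm, likely the solid end (it implies a stop face at about 151 mm, which is within range). I confirm with one more slow press.

```bash
python3 -m inch '[{"gripper":0.1,"dx":0.002,"dy":-0.0003,"dz":0,"wx":0,"wy":0,"wz":0},{"gripper":0.1,"dx":0.004,"dy":-0.0006,"dz":0,"wx":0,"wy":0,"wz":0},{"gripper":0.1,"dx":0.006,"dy":-0.0008,"dz":0,"wx":0,"wy":0,"wz":0},{"gripper":0.1,"dx":0.007,"dy":-0.001,"dz":0,"wx":0,"wy":0,"wz":0},{"gripper":0.1,"dx":0.007,"dy":-0.001,"dz":0,"wx":0,"wy":0,"wz":0}]' | head -1
python3 -c "
from h import *
where()"
python3 -m inch '[{"gripper":0.1,"dx":0.001,"dy":-0.0001,"dz":0,"wx":0,"wy":0,"wz":0},{"gripper":0.1,"dx":0.002,"dy":-0.0003,"dz":0,"wx":0,"wy":0,"wz":0},{"gripper":0.1,"dx":0.003,"dy":-0.0004,"dz":0,"wx":0,"wy":0,"wz":0},{"gripper":0.1,"dx":0.004,"dy":-0.0006,"dz":0,"wx":0,"wy":0,"wz":0},{"gripper":0.1,"dx":0.004,"dy":-0.0006,"dz":0,"wx":0,"wy":0,"wz":0}]' | head -1
python3 -c "
from h import *
where()"
```

```text
clock: 13.15
t 13.15 tcpH [-58.4  -0.2 161.1] footC [40.2 -0.2 20.2] front [61.5 -0.2 35.1] lean 35.0 side -0.0 F [ 0.3 -0.1 -2.7] yawy [ 0. -1.  0.] [ 0.14  0.06  2.04 -0.36  0.47  2.12]
clock: 13.57
t 13.57 tcpH [-55.8  -0.5 159.9] footC [42.4 -0.6 18.7] front [63.7 -0.6 33.5] lean 34.8 side -0.001 F [-7.  -0.9 -4.1] yawy [ 0. -1.  0.] [ 0.14  0.07  2.03 -0.35  0.48  2.12]
```

The same rigid spot at 61.5–63.7 mm gives 7 N, so the pot is home. I draw straight back out.

```bash
python3 -m inch '[{"gripper":0.1,"dx":-0.005,"dy":0.0007,"dz":0,"wx":0,"wy":0,"wz":0},{"gripper":0.1,"dx":-0.015,"dy":0.0021,"dz":0.002,"wx":0,"wy":0,"wz":0},{"gripper":0.1,"dx":-0.035,"dy":0.0049,"dz":0.002,"wx":0,"wy":0,"wz":0},{"gripper":0.1,"dx":-0.06,"dy":0.0083,"dz":0.002,"wx":0,"wy":0,"wz":0},{"gripper":0.1,"dx":-0.085,"dy":0.0118,"dz":0.002,"wx":0,"wy":0,"wz":0}]' | head -1
python3 -c "
from h import *
where();rear('w10')"
python3 -m inch '[{"gripper":0.1,"dx":-0.025,"dy":0.0035,"dz":0,"wx":0,"wy":0,"wz":0},{"gripper":0.1,"dx":-0.05,"dy":0.007,"dz":0.01,"wx":0,"wy":0,"wz":0},{"gripper":0.1,"dx":-0.05,"dy":0.007,"dz":0.04,"wx":0,"wy":0,"wz":0},{"gripper":0.1,"dx":-0.05,"dy":0,"dz":0.07,"wx":0,"wy":0,"wz":0},{"gripper":0.1,"dx":-0.05,"dy":-0.02,"dz":0.1,"wx":0,"wy":0,"wz":0}]' | head -1
python3 -c "
from h import *
where();rear('w11')"
```

```text
clock: 13.98
t 13.98 tcpH [-141.8   -0.5  163.3] footC [-43.   -0.5  22.4] front [-21.7  -0.5  37.4] lean 35.0 side 0.0 F [ 0.6  1.  -2.2] yawy [ 0. -1.  0.] [ 0.21 -0.13  2.22 -0.42  0.51  2.24]
blob [ 270  106   80   31 1767] rear 309.0 137 [39.8  4.2 40. ]
clock: 14.45
t 14.45 tcpH [-188.3  -25.9  264.9] footC [-89.5 -25.4 124.1] front [-68.2 -25.4 139.1] lean 35.1 side 0.003 F [ 2.3  0.7 -3.2] yawy [ 0. -1. -0.] [ 0.18 -0.41  2.17 -0.25  0.81  2.01]
blob [264 132  61  20 773] rear 294.0 152 [41.3  1.4 40. ]
```

```bash
python3 - <<'E'
from h import *
s=manip.read_state()
print('w11',[(H.T@(wonz(294,152,z,s)-O)).round(1) for z in(15,22,30)])
from copy import deepcopy
def pose(tc,lean):
    q=dict(s);q['eef_pos']=O+H@np.array(tc);a=np.radians(lean);tz=np.array([np.sin(a),0,-np.cos(a)]);ty=np.array([0,-1.,0]);R=H@np.c_[np.cross(ty,tz),ty,tz];q['eef_rot']=Ro.from_matrix(R).as_euler('xyz');return q
for n,tc,u,v in(('w7',[-107.4,0,161.5],310,184),('w8',[-82.1,0,161.5],310.7,189),('w10',[-141.8,-.5,163.3],309,137)):
    q=pose(tc,35.03);print(n,[(H.T@(wonz(u,v,z,q)-O)).round(1) for z in(15,22,30)])
E
```

```text
w11 [array([67.1,  1.7, 15. ]), array([62.5,  1.2, 22. ]), array([57.3,  0.7, 30. ])]
w7 [array([32.4,  3.6, 15. ]), array([28.7,  3.5, 22. ]), array([24.5,  3.4, 30. ])]
w8 [array([51.9,  2.9, 15. ]), array([48.3,  2.8, 22. ]), array([44.1,  2.8, 30. ])]
w10 [array([57.3,  4.5, 15. ]), array([52.4,  4.3, 22. ]), array([46.8,  4.2, 30. ])]
```

The wrist check fits a rear wall near 62 mm in, and both presses met the same hard end. Now I straighten up, move to clear bench near (430,-60) and lower.

```bash
python3 -m inch '[{"gripper":0.1,"dx":0,"dy":-0.025,"dz":0,"wx":0.97,"wy":6.93,"wz":0},{"gripper":0.1,"dx":0.005,"dy":-0.05,"dz":0,"wx":1.95,"wy":13.86,"wz":0},{"gripper":0.1,"dx":0.01,"dy":-0.075,"dz":0,"wx":2.92,"wy":20.8,"wz":0},{"gripper":0.1,"dx":0.02,"dy":-0.1,"dz":0,"wx":3.9,"wy":27.7,"wz":0},{"gripper":0.1,"dx":0.025,"dy":-0.122,"dz":0,"wx":4.87,"wy":34.66,"wz":0}]' 
python3 -m inch '[{"gripper":0.1,"dx":0,"dy":0,"dz":-0.03,"wx":0,"wy":0,"wz":0},{"gripper":0.1,"dx":0,"dy":0,"dz":-0.055,"wx":0,"wy":0,"wz":0},{"gripper":0.1,"dx":0,"dy":0,"dz":-0.07,"wx":0,"wy":0,"wz":0},{"gripper":0.1,"dx":0,"dy":0,"dz":-0.08,"wx":0,"wy":0,"wz":0},{"gripper":0.1,"dx":0,"dy":0,"dz":-0.08,"wx":0,"wy":0,"wz":0}]'
```

```text
clock: 14.92
eef_pos: [430.7, -62.6, 264.3]
eef_rot: [-3.141, 0.002, -0.14]
wrist_force: [-0.6, 1.3, -2.4]
finger_gap: 21.7
finger_force: 55.0
clock: 15.33
eef_pos: [429.6, -60.6, 181.9]
eef_rot: [3.141, 0.002, -0.139]
wrist_force: [-0.4, -0.2, -1.9]
finger_gap: 22.2
finger_force: 55.0
```

```bash
python3 -m inch '[{"gripper":0.1,"dx":0,"dy":0,"dz":-0.002,"wx":0,"wy":0,"wz":0},{"gripper":0.1,"dx":0,"dy":0,"dz":-0.005,"wx":0,"wy":0,"wz":0},{"gripper":0.1,"dx":0,"dy":0,"dz":-0.008,"wx":0,"wy":0,"wz":0},{"gripper":0.1,"dx":0,"dy":0,"dz":-0.01,"wx":0,"wy":0,"wz":0},{"gripper":0.1,"dx":0,"dy":0,"dz":-0.01,"wx":0,"wy":0,"wz":0}]'
python3 -m inch '[{"gripper":0.1,"dx":0,"dy":0,"dz":-0.001,"wx":0,"wy":0,"wz":0},{"gripper":0.1,"dx":0,"dy":0,"dz":-0.002,"wx":0,"wy":0,"wz":0},{"gripper":0.1,"dx":0,"dy":0,"dz":-0.002,"wx":0,"wy":0,"wz":0},{"gripper":0.1,"dx":0,"dy":0,"dz":-0.002,"wx":0,"wy":0,"wz":0},{"gripper":0.1,"dx":0,"dy":0,"dz":-0.002,"wx":0,"wy":0,"wz":0}]'
```

```text
clock: 15.75
eef_pos: [430.3, -60.7, 173.1]
eef_rot: [3.142, -0.0, -0.139]
wrist_force: [0.8, 0.7, -3.8]
finger_gap: 21.8
finger_force: 55.0
clock: 16.17
eef_pos: [430.6, -60.8, 172.0]
eef_rot: [3.142, -0.001, -0.139]
wrist_force: [-1.0, 0.3, 6.1]
finger_gap: 22.0
finger_force: 55.0
```

Foot is on the bench. I open in place, then rise.

```bash
python3 -m inch '[{"gripper":0.4,"dx":0,"dy":0,"dz":0,"wx":0,"wy":0,"wz":0},{"gripper":0.5,"dx":0,"dy":0,"dz":0.001,"wx":0,"wy":0,"wz":0},{"gripper":0.7,"dx":0,"dy":0,"dz":0.001,"wx":0,"wy":0,"wz":0},{"gripper":0.9,"dx":0,"dy":0,"dz":0.001,"wx":0,"wy":0,"wz":0},{"gripper":1,"dx":0,"dy":0,"dz":0.001,"wx":0,"wy":0,"wz":0}]' 20
python3 -m inch '[{"gripper":1,"dx":0,"dy":0,"dz":0,"wx":0,"wy":0,"wz":0},{"gripper":1,"dx":0,"dy":0,"dz":0,"wx":0,"wy":0,"wz":0},{"gripper":1,"dx":0,"dy":0,"dz":0,"wx":0,"wy":0,"wz":0},{"gripper":1,"dx":0,"dy":0,"dz":0,"wx":0,"wy":0,"wz":0},{"gripper":1,"dx":0,"dy":0,"dz":0,"wx":0,"wy":0,"wz":0}]'
python3 -m inch '[{"gripper":1,"dx":0,"dy":0,"dz":0.02,"wx":0,"wy":0,"wz":0},{"gripper":1,"dx":0,"dy":0,"dz":0.05,"wx":0,"wy":0,"wz":0},{"gripper":1,"dx":0,"dy":0,"dz":0.085,"wx":0,"wy":0,"wz":0},{"gripper":1,"dx":0,"dy":0,"dz":0.12,"wx":0,"wy":0,"wz":0},{"gripper":1,"dx":0,"dy":0,"dz":0.15,"wx":0,"wy":0,"wz":0}]'
```

```text
clock: 16.58
eef_pos: [430.4, -60.8, 172.2]
eef_rot: [3.142, -0.0, -0.139]
wrist_force: [0.4, 0.0, -0.6]
finger_gap: 51.9
finger_force: 0.0
clock: 17.0
eef_pos: [430.4, -60.7, 172.2]
eef_rot: [-3.142, -0.0, -0.139]
wrist_force: [0.1, 0.3, -0.2]
finger_gap: 85.1
finger_force: 0.0
clock: 17.42
eef_pos: [430.2, -60.7, 324.6]
eef_rot: [3.142, -0.001, -0.139]
wrist_force: [-0.7, -0.8, -0.3]
finger_gap: 94.1
finger_force: 0.0
```

```bash
python3 -m inch '[{"gripper":1,"dx":-0.02,"dy":0,"dz":0.02,"wx":0,"wy":0,"wz":0},{"gripper":1,"dx":-0.04,"dy":0,"dz":0.04,"wx":0,"wy":0,"wz":0},{"gripper":1,"dx":-0.06,"dy":0,"dz":0.05,"wx":0,"wy":0,"wz":0},{"gripper":1,"dx":-0.06,"dy":0,"dz":0.05,"wx":0,"wy":0,"wz":0},{"gripper":1,"dx":-0.06,"dy":0,"dz":0.05,"wx":0,"wy":0,"wz":0}]' | head -2
python3 - <<'E'
from h import *
s=manip.read_state();im=snap('wrist','w12');hsv=cv2.cvtColor(im,cv2.COLOR_BGR2HSV)
m=((hsv[...,1]>165)&(hsv[...,0]<14)).astype(np.uint8)
n,l,st,ce=cv2.connectedComponentsWithStats(m)
for k in range(1,n):
  if st[k,4]>300:print(st[k],ce[k].round(0),'if stem top',wonz(*ce[k],250,s),'if foot',wonz(*ce[k],34,s))
c=manip.camera_info('wrist');T=np.array(c["tool_from_camera"]);K=np.array(c["camera_matrix"]);R=Ro.from_euler('xyz',s['eef_rot']).as_matrix()
for z in(0,34,250):
    p=K@np.linalg.solve(T,np.r_[R.T@(np.array([430.4,-60.8,z])-s['eef_pos']),1])[:3];print(z,p[:2]/p[2])
E
```

```text
clock: 17.83
eef_pos: [370.3, -60.8, 372.6]
[ 426    0  113   65 3893] [468.  27.] if stem top [ 510. -197.  250.] if foot [ 555.5 -286.9   34. ]
[  0 126  22  60 517] [  6. 164.] if stem top [461.4 180.9 250. ] if foot [472.  361.9  34. ]
[ 290  134   36   41 1197] [306. 155.] if stem top [434.9 -64.2 250. ] if foot [426.6 -59.   34. ]
[  60  220  112  102 4779] [123. 278.] if stem top [350.6 113.5 250. ] if foot [281.8 246.3  34. ]
0 [307.76302165 150.81126715]
34 [307.39438047 151.602134  ]
250 [303.13907626 160.73127977]
```

The tamper's blob at (306,155), 36x41 px, lies between the predicted foot and stem-top pixels, so it stands upright. I hand in.

```bash
python3 -c "
from cell import manip
print(manip.sign_off())"
```

```text
the job is handed in; nothing more can be done
None
```

The job is handed in at about 18 s on the robot's clock: the teapot went in by six gentle taps and a final slow press until it met a hard end at the same place twice, taken as the stop's solid end because the stop itself cannot be seen, and the tamper stands upright and released on the bench near (430, -60).

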